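# Nest the rinse cups on the warming station and wind its timer

### The arm

A 6-joint arm with a two-finger parallel gripper is mounted at the origin on the work surface. World frame = base frame: x ahead of the robot, y to its left, z up, the work surface at z = 0. Lengths are in m, angles in rad, forces in N, time in s.
With the tool pointing down it reaches from about 0.3 to 0.875 m from the base axis. Payload 6.4 kg.
Tool frame: the origin (TCP) lies between the finger pads; the fingertips stand 25 mm ahead of it and the grasp point (between the pads) lies 6 mm ahead of it; z points along the fingers, y is the line along which they close (so a half turn about z gives the same grasp; the last joint's range is limited). The gripper opens to 85 mm and grips with 20 to 120 N. Pads are 22 mm wide; open, the fingers measure 114 mm over their backs; the gripper's body (76 mm by 85 mm) begins 54 mm behind the grasp point. The pads swing forward as they close: fully open they stand 13 mm farther back than shut.
Start: joints at [-1.4, 0.181, 1.607, -0, 1.354, -0.206], TCP at [0.212, -0.535, 0.218] pointing down, gripper open.
Joint ranges: [-2.99, 2.99], [-0.89, 2.07], [0.3, 2.58], [-1.14, 4.28], [0, 2.63], [-3.12, 3.12]. Speed limits (rad/s): [2.57, 2.57, 3.01, 3.14, 3.14, 3.14].

### API

Orientations are given as a unit quaternion [w, x, y, z].
In Python, from bench import ctrl gives the robot as it stands.
- The arm moves only by the tool servo_tool, never from a script. Its argument "series" is text: rows parted by semicolons, each of 7 numbers parted by spaces: the gripper command: -1 is fully open, 1 is shut, values between are in proportion, then the shift along the tool's x, y, z in m, then the turn, a rotation vector about the tool's x, y, z in degrees. A call has 1 to 12 rows; each row is the pose to reach, as a shift and turn from the pose commanded when the call began, along the tool's axes at that moment; what a row does not reach only later rows make up. A row lasts 1/12 s, in which the tool goes at most 41.7 mm and 7.16 degrees, less where a joint would pass 70% of its speed; a pose out of reach is approached as far as the arm can. A call with a gripper value outside its range is refused whole. The fingers move at their own pace and stop on an object; the grip force is fixed at half the most. Time passes only in rows, so rows that repeat a pose let the fingers close. It gives the time, the measured TCP pose, the force, the opening and the grip force at its end, in the units of the state.
- ctrl.get_obs(): the state, without advancing time (a new reading comes with each control period).
- ctrl.camera(name): name is "side" or "top"; returns a dict with "img" (420x560x3 uint8, red, green, blue), "z_map" (420x560 float32, m along the optical axis (not along the pixel's ray), 0 where there is no reading), "fovy" (degrees; the focal length in pixels is half the picture's height over the tangent of half this angle, whatever the lens; pixels are square), "cx", "cy" (the principal point, pixels), "extrinsics" (4x4, takes a point from camera to world coordinates). Camera axes: x right, y down, z forward; pixel columns grow to the right and rows downward; lengths in m; the calibration is good to about 2 mm. A picture is of the moment at which its call begins.
- ctrl.hand_in(): hands the job in; it is judged then, once.
The state is a dict: "time_s": time; "q": joint angles; "dq": joint speeds; "joint_efforts": joint torques, N m; "eef_pos": TCP position; "eef_rot": TCP orientation; "wrist_force": force on the tool from outside, world axes, zero at the start; "torque": the same for the moment, N m; "opening": opening from 0.0 (shut) to 1.0 (fully open); "grasp_force": force on a finger pad.
Only numpy, scipy, OpenCV 4.12 (cv2) and the standard library are available. Lean on these libraries where they do the work, as an engineer would, in place of code of your own. Each camera call takes 0.05 s, during which the arm holds its last target. There are 200 camera calls.

### The job

Warm the rinse cups for the next imaging session: one at a time from the bottom up, stand the blue cup wholly on the warming station's round dark plate, nest the white cup fully down into it and the orange cup fully down into the white one, setting each down rather than dropping it. Then start the warming timer: wind its key clockwise, in as many grips as it takes, until it is fully wound at its stop, where the key's red end points to the red mark on the dial. Leave the other things, the grey cup included, where they are.

Things in the scene. Friction and masses are not known exactly. Their poses are not given: they have to be found in the camera images.
- cup_blue: Blue hollow cup, about 160 g: 96 mm tall; straight collar over the top 33 mm, 64 to 67 mm across (faceted); below its shoulder it tapers from 51 mm to 35 mm at the foot. Wall 3 mm, mouth 58 mm. Inner floor 40 mm above the foot: a nested cup's foot rests on it, its top 40 mm stand above the lower cup's rim, with about 2 mm play all round. Origin: centre of the underside, z up its axis
- cup_white: White cup of exactly the blue cup's shape, size and origin
- cup_orange: Orange cup of exactly the blue cup's shape, size and origin
- plate_top (a point): centre of the top face of the round dark steel plate, 90 mm across, 36 mm above the table, on the warming station: a fixed white box 160 x 340 x 30 mm that also carries the timer 190 mm away (in this point's -y direction)
- key_grip (a point): grip point on the key's vertical axis, 81 mm above the table; turns with the key. The key is an upright metal wing, 60 mm long (this point's x), 12 mm thick (y), from 61 to 99 mm above the table, its red end at -x. Below it is the timer's 92 mm dial, top 51 mm above the table; the dial's red mark is on the station's far side
- key (a joint): winding angle of the key, rad, growing clockwise seen from above; 0 unwound (red end towards the robot), hard stop at 3.14 = fully wound (red end at the red mark). Starts at 0.2 to 0.7. Spring and friction together take up to about 0.15 N m; the key stays where it is let go
- cup_grey: grey cup of the same shape, not part of the job, to be left alone; origin at the centre of its underside
- reagent_bottle: amber glass jar with blue cap, 64 mm across, 130 mm tall, to be left alone; origin at the centre of its underside
- vial: small amber jar, 36 mm across, 55 mm tall, to be left alone; origin at the centre of its underside
- mouse: black computer mouse, 100 x 60 x 30 mm, to be left alone; origin at the centre of its underside
- slide_box: flat green slide box, 50 x 80 x 26 mm, to be left alone; origin at the centre of its underside
- wrench: steel wrench lying flat, 180 mm long, to be left alone; origin at the centre of its underside
- filter_case: flat black case with a metal band, 90 x 120 x 35 mm, to be left alone; origin at the centre of its underside
Mind the look-alikes: they are no part of the job. Several things have the shape of the cup_orange; the one meant has the colours described above.

How it is judged:
By the outcome, as a careful person would: the job done as asked, in the order asked, and still so for the second after the job is handed in, with the robot touching nothing.
It also fails if it takes over 72 s, if anything falls off the work surface, if the arm or the gripper's body presses on something with over 40 N, if the wrist force passes 120 N, or if a joint passes its speed limit or range.

## Working session

There is one attempt and no reset: what is moved stays moved. The work goes in short steps, Python scripts to look and compute and a tool call to move; the robot and the scene stay as the last step left them, time stands still between calls to the robot, and variables do not carry over. Pictures are saved under pics/ and viewed, at most 10 in all, crops included, and the job is handed in when it is done.

Besides the shell and the picture viewer there is one more tool, called after "Emit:" in YAML: its name, and indented under it one key for each argument. servo_tool: Moves the arm, as the interface text tells. Its arguments: {"type":"object","properties":{"series":{"type":"string"}},"required":["series"]}

```bash
mkdir -p pics
cat > h.py <<'E'
import numpy as np, cv2
from bench import ctrl
def cam(n):
    c=ctrl.camera(n); np.savez(f'{n}.npz',**c); return c
def load(n): return np.load(f'{n}.npz')
def pts(c):
    H,W=c['z_map'].shape; f=H/2/np.tan(np.radians(float(c['fovy']))/2)
    v,u=np.mgrid[:H,:W]; z=c['z_map']
    P=np.stack([(u-c['cx'])/f*z,(v-c['cy'])/f*z,z,np.ones_like(z)],-1)
    return (P@c['extrinsics'].T)[...,:3]
E
python3 - <<'E'
from h import *
for n in('top','side'):
    c=cam(n); cv2.imwrite(f'pics/{n}0.png',cv2.resize(c['img'][...,::-1],(800,600)))
    print(n,c['fovy'],c['cx'],c['cy'],np.round(c['extrinsics'],3).tolist())
o=ctrl.get_obs(); print(o)
E
```

```text
top 49.09268212545612 279.7456547936984 206.9394269141954 [[-0.001, -0.992, 0.127, 0.396], [-1.0, 0.003, 0.011, -0.019], [-0.011, -0.127, -0.992, 1.177], [0.0, 0.0, 0.0, 1.0]]
side 57.980955801645315 281.5316461176528 207.4931743052585 [[0.997, -0.037, 0.074, 0.48], [-0.081, -0.639, 0.765, -0.655], [0.019, -0.768, -0.64, 0.619], [0.0, 0.0, 0.0, 1.0]]
{'time_s': 0.1, 'q': array([-1.40028206e+00,  1.81500938e-01,  1.60790006e+00, -9.03035764e-06,
        1.35379930e+00, -2.06292906e-01]), 'dq': array([-0.0010914 , -0.00209695, -0.00196557,  0.00217584,  0.00154411,
       -0.00092118]), 'joint_efforts': array([ 3.06254299e-05, -4.45877230e+01, -3.52241135e+01, -3.49676056e-04,
        4.09759203e-03, -1.38368745e-05]), 'eef_pos': array([ 0.21150099, -0.53413337,  0.21695888]), 'eef_rot': array([-8.03771720e-04,  9.82303980e-01,  1.87291869e-01,  9.97124853e-06]), 'wrist_force': array([-0.29704267,  0.55161399, -0.65986846]), 'torque': array([-0.0178096 ,  0.02557675,  0.01779767]), 'grasp_force': 0.0, 'opening': 0.9972454254309866}
```

View pics/top0.png

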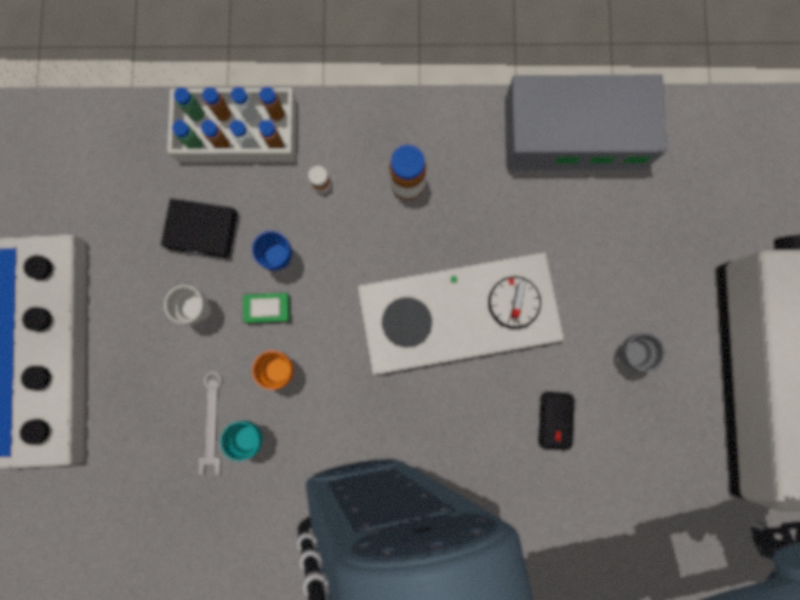

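View pics/side0.png

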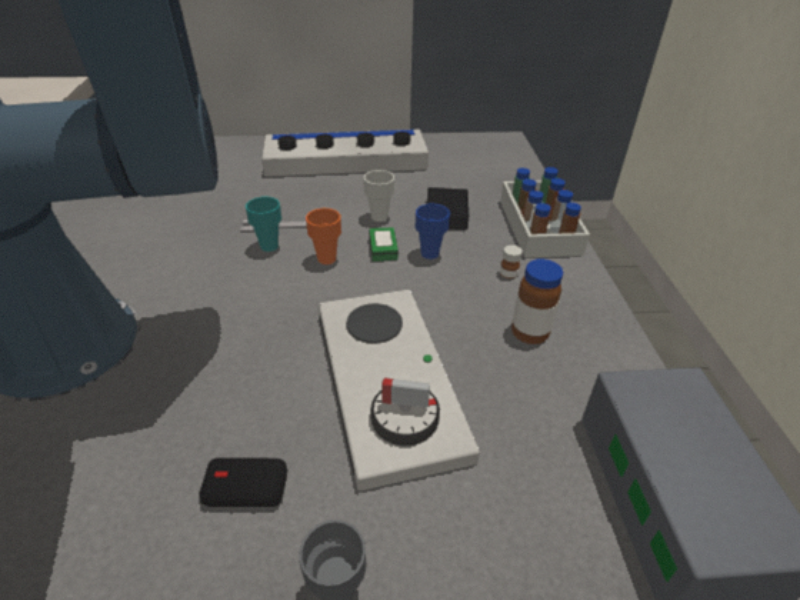

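The top view (800x600) shows the blue cup rim at (272,250), white at (184,304), orange at (273,370) and a teal look-alike at (241,440). The plate is at (407,322), the dial at (515,301), and the grey cup at (640,353). The side view agrees, and all the cups stand upright.

```bash
cat >> h.py <<'E'
def fit(p):
    A=np.c_[2*p,np.ones(len(p))]; s=np.linalg.lstsq(A,(p**2).sum(1),rcond=None)[0]
    return s[:2],np.sqrt(s[2]+s[:2]@s[:2])
def rim(P,xy,zlo=.088,zhi=.105,r=.045):
    m=(np.linalg.norm(P[...,:2]-xy,axis=-1)<r)&(P[...,2]>zlo)&(P[...,2]<zhi)
    p=P[m]; c,R=cv2.minEnclosingCircle(p[:,:2].astype(np.float32)); return np.round([*c,R,*fit(p[:,:2])[0],np.median(p[:,2]),len(p)],4)
E
python3 - <<'E'
from h import *
px=dict(blue=(272,250),white=(184,304),orange=(273,370),teal=(241,440),plate=(407,322),dial=(515,301))
c=load('top');P=pts(c);S=pts(load('side'))
g={}
for n,(u,v) in px.items():
    u=int(u*.7);v=int(v*.7)
    if n in('plate','dial'): print(n,P[v,u]);continue
    Q=P[v-16:v+17,u-16:u+17].reshape(-1,3);Q=Q[(Q[:,2]>.085)&(Q[:,2]<.11)]
    g[n]=np.median(Q[:,:2],0); print(n,g[n].round(3),'top',rim(P,g[n]),'side',rim(S,g[n]))
# plate: dark pixels at z~.036
for nm,K,im in(('top',P,c['img']),('side',S,load('side')['img'])):
    ctr=P[int(322*.7),int(407*.7)][:2]
    m=(np.linalg.norm(K[...,:2]-ctr,axis=-1)<.07)&(im.max(-1)<110)&(abs(K[...,2]-.036)<.008)
    q=K[m]; print(nm,'plate',cv2.minEnclosingCircle(q[:,:2].astype(np.float32)),q.mean(0),len(q))
    ctr=P[int(301*.7),int(515*.7)][:2]
    m=(np.linalg.norm(K[...,:2]-ctr,axis=-1)<.05)&(K[...,2]>.09)&(K[...,2]<.105)
    q=K[m];mu=q.mean(0);w,V=np.linalg.eigh(np.cov(q[:,:2].T))
    print('key',mu,len(q),V[:,1],np.degrees(np.arctan2(V[1,1],V[0,1])),(np.sqrt(w*12)))
    m=(np.linalg.norm(K[...,:2]-ctr,axis=-1)<.06)&(abs(K[...,2]-.051)<.006)
    print('dial',cv2.minEnclosingCircle(K[m][:,:2].astype(np.float32)),K[m].mean(0))
# station white top
m=(abs(P[...,2]-.03)<.006)&(c['img'].min(-1)>130)&(abs(P[...,0]-.45)<.2)&(abs(P[...,1]+.08)<.25)
m=cv2.morphologyEx(m.astype(np.uint8),cv2.MORPH_OPEN,np.ones((3,3)))>0
print('station',cv2.minAreaRect(P[m][:,:2].astype(np.float32)))
E
```

```text
blue [0.616 0.212] top [6.156e-01 2.119e-01 3.240e-02 6.153e-01 2.116e-01 9.470e-02 1.380e+02] side [6.152e-01 2.111e-01 3.360e-02 6.155e-01 2.112e-01 9.330e-02 1.620e+02]
white [0.523 0.355] top [5.238e-01 3.541e-01 3.270e-02 5.229e-01 3.543e-01 9.460e-02 1.590e+02] side [5.227e-01 3.551e-01 3.410e-02 5.227e-01 3.541e-01 9.350e-02 1.290e+02]
orange [0.414 0.208] top [4.138e-01 2.054e-01 3.240e-02 4.141e-01 2.053e-01 9.500e-02 1.300e+02] side [4.144e-01 2.048e-01 3.290e-02 4.141e-01 2.046e-01 9.350e-02 1.630e+02]
teal [0.299 0.258] top [2.997e-01 2.552e-01 3.240e-02 2.998e-01 2.542e-01 9.490e-02 1.490e+02] side [2.989e-01 2.543e-01 3.340e-02 2.995e-01 2.541e-01 9.340e-02 1.590e+02]
plate [ 0.49667874 -0.01643921  0.03679157]
dial [ 0.5272472  -0.19708833  0.09100345]
top plate ((0.4959893226623535, -0.017439402639865875), 0.042967718094587326) [ 0.49606354 -0.01764829  0.03616331] 917
key [ 0.53018442 -0.2027677   0.09852972] 136 [-0.97625461  0.21662626] 167.48904628998258 [0.01241747 0.06049275]
dial ((0.5310958623886108, -0.20364490151405334), 0.04624896124005318) [ 0.52965738 -0.20232078  0.05077618]
side plate ((0.4968035817146301, -0.018000509589910507), 0.04527846723794937) [ 0.49683698 -0.02112303  0.03639347] 855
key [ 0.53039827 -0.20630715  0.09740932] 262 [-0.97755754  0.21066857] 167.8384647366771 [0.0119121 0.0608762]
dial ((0.5305241942405701, -0.20471547544002533), 0.04620920494198799) [ 0.52871243 -0.2202418   0.05121896]
station ((0.5145465135574341, -0.11044292151927948), (0.15988977253437042, 0.3403904438018799), 10.071601867675781)
```

```bash
cat >> h.py <<'E'
from scipy.spatial.transform import Rotation as Ro
def to(xyz,yaw=None):
    o=ctrl.get_obs(); w,x,y,z=o['eef_rot']; R=Ro.from_quat([x,y,z,w])
    M=R.as_matrix(); yw=np.degrees(np.arctan2(M[1,0],M[0,0]))
    print('t',o['time_s'],'eef',o['eef_pos'].round(4),'yaw',yw.round(2),'open',round(o['opening'],3),'grip',round(o['grasp_force'],1),'F',o['wrist_force'].round(1),'q1,6',o['q'][[0,5]].round(2))
    s=M.T@(np.array(xyz)-o['eef_pos']); print('shift',s.round(4))
    if yaw is not None:
        T=Ro.from_euler('xyz',[180,0,yaw],degrees=True); print('turn',(R.inv()*T).as_rotvec(degrees=True).round(2))
E
python3 - <<'E'
from h import *
to([.6154,.2115,.217],21.6)
E
```

```text
t 0.1 eef [ 0.2115 -0.5341  0.217 ] yaw 21.59 open 0.997 grip 0.0 F [-0.3  0.6 -0.7] q1,6 [-1.4  -0.21]
shift [ 0.6499 -0.5447  0.001 ]
turn [-0.09 -0.02 -0.01]
```

Emit:
servo_tool:
  series: "-1 0.65 -0.545 0 0 0 0;-1 0.65 -0.545 0 0 0 0;-1 0.65 -0.545 0 0 0 0;-1 0.65 -0.545 0 0 0 0;-1 0.65 -0.545 0 0 0 0;-1 0.65 -0.545 0 0 0 0;-1 0.65 -0.545 0 0 0 0;-1 0.65 -0.545 0 0 0 0;-1 0.65 -0.545 0 0 0 0;-1 0.65 -0.545 0 0 0 0;-1 0.65 -0.545 0 0 0 0;-1 0.65 -0.545 0 0 0 0"

```text
time_s: 1.1
eef_pos: [0.45, -0.0929, 0.2177]
eef_rot: [0.0, 0.982, 0.187, 0.0]
wrist_force: [1.4, -0.8, -0.0]
opening: 1.003
grasp_force: 0.0
```

Run:
```python
from h import *
to([.6154,.2115,.217],21.6)
```

```text
t 1.1 eef [ 0.45   -0.0929  0.2177] yaw 21.58 open 1.003 grip 0.0 F [ 1.4 -0.8 -0. ] q1,6 [-0.46  0.73]
shift [ 0.2658 -0.2222  0.0007]
turn [ 0.01 -0.   -0.02]
```

Emit:
servo_tool:
  series: "-1 0.266 -0.222 0 0 0 0;-1 0.266 -0.222 0 0 0 0;-1 0.266 -0.222 0 0 0 0;-1 0.266 -0.222 0 0 0 0;-1 0.266 -0.222 0 0 0 0;-1 0.266 -0.222 0 0 0 0;-1 0.266 -0.222 0 0 0 0;-1 0.266 -0.222 0 0 0 0;-1 0.266 -0.222 0 0 0 0;-1 0.266 -0.222 0.03 0 0 0;-1 0.266 -0.222 0.07 0 0 0;-1 0.266 -0.222 0.07 0 0 0"

```text
time_s: 2.1
eef_pos: [0.6097, 0.209, 0.1388]
eef_rot: [-0.0, 0.982, 0.188, -0.007]
wrist_force: [-1.8, 0.0, -2.3]
opening: 0.999
grasp_force: 0.0
```

Run:
```python
from h import *
to([.6154,.2115,.085],21.6)
c=cam('side');cv2.imwrite('pics/s1.png',cv2.resize(c['img'][100:220,220:380][...,::-1],(800,600)))
```

```text
t 2.1 eef [0.6097 0.209  0.1388] yaw 21.64 open 0.999 grip 0.0 F [-1.8  0.  -2.3] q1,6 [0.15 1.34]
shift [ 0.0069 -0.0001  0.0537]
turn [-0.18  0.8   0.04]
```

View pics/s1.png

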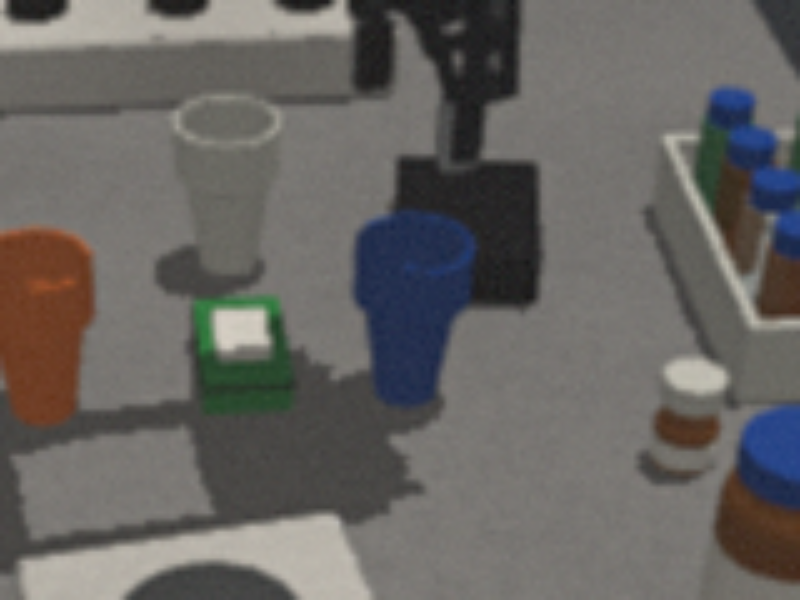

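The crop shows the blue cup at about (415,300) with one finger visible above and behind it, tip near (465,165). I'll check that against a projection before I descend.

```bash
cat >> h.py <<'E'
def proj(c,X):
    E=c['extrinsics'];p=(np.array(X)-E[:3,3])@E[:3,:3];f=210/np.tan(np.radians(float(c['fovy']))/2)
    return np.array([c['cx']+f*p[0]/p[2],c['cy']+f*p[1]/p[2]])
E
python3 - <<'E'
from h import *
to([.6154,.2115,.085],21.6)
c=load('side');t=np.array([.6128,.210,.1388]);y=np.array([.368,-.93,0])
crop=lambda X:((proj(c,X)-[220,100])*5).round()
for k in(.045,-.045):print(crop(t+k*y-[0,0,.025]),crop(t+k*y-[0,0,.012]))
print(crop([.6154,.2115,.096]))
P=pts(c)
for q in((460,150),(465,130),(500,80),(370,70),(370,30)): print(q,P[100+q[1]//5,220+q[0]//5].round(3))
E
```

```text
t 2.15 eef [0.6111 0.2089 0.1424] yaw 21.61 open 0.999 grip 0.0 F [-0.  -0.7 -0.5] q1,6 [0.15 1.34]
shift [ 0.0055 -0.0007  0.0573]
turn [-0.15  0.63  0.01]
[451. 255.] [453. 233.]
[369. 176.] [370. 154.]
[411. 242.]
(460, 150) [0.628 0.156 0.18 ]
(465, 130) [0.63  0.158 0.19 ]
(500, 80) [0.642 0.144 0.222]
(370, 70) [0.594 0.249 0.177]
(370, 30) [0.593 0.25  0.199]
```

Run:
```python
from h import *
cam('side');c=cam('side');P=pts(c)
to([.6154,.2115,.085],21.6)
m=(abs(P[...,0]-.615)<.06)&(abs(P[...,1]-.2115)<.075)&(P[...,2]>.104)&(P[...,2]<.2)
p=P[m];
for s in(p[:,1]<.2,p[:,1]>.22):
    q=p[s];print(len(q),q.min(0),q[q[:,2]<q[:,2].min()+.01].mean(0))
```

```text
t 2.25 eef [0.6154 0.2092 0.1485] yaw 21.57 open 1.0 grip 0.0 F [0.1 0.3 0.6] q1,6 [0.15 1.34]
shift [ 0.0009 -0.0022  0.0635]
turn [-0.01  0.03 -0.03]
81 [0.62033292 0.15375014 0.17299476] [0.630023   0.16202448 0.17820869]
79 [0.5861923  0.24431637 0.17244162] [0.59746693 0.24952832 0.17854199]
```

Run:
```python
from h import *
c=load('side');a=c['img'][90:165,270:370][...,::-1]
a=np.clip(a.astype(float)*1.6,0,255).astype(np.uint8)
cv2.imwrite('pics/s2.png',cv2.resize(a,(800,600),interpolation=cv2.INTER_CUBIC))
t=ctrl.get_obs()['eef_pos'];y=np.array([.368,-.93,0])
for k in(.045,-.045):
  for d in (.025,.012,-.025):print(k,d,((proj(c,t+k*y-[0,0,d])-[270,90])*8).round())
P=pts(c)
print(P[100:150:3,313,2].round(3),c['z_map'][100:150:3,313].round(3))
```

```text
0.045 0.025 [332. 463.]
0.045 0.012 [335. 427.]
0.045 -0.025 [343. 321.]
-0.045 0.025 [199. 336.]
-0.045 0.012 [201. 301.]
-0.045 -0.025 [206. 199.]
[ 0.241  0.241  0.235 -0.     0.224  0.22   0.211  0.204  0.194  0.187
  0.176  0.035  0.036  0.038  0.036  0.037  0.096] [0.898 0.887 0.887 1.411 0.889 0.885 0.892 0.896 0.905 0.908 0.92  1.198
 1.181 1.163 1.152 1.136 1.01 ]
```

View pics/s2.png

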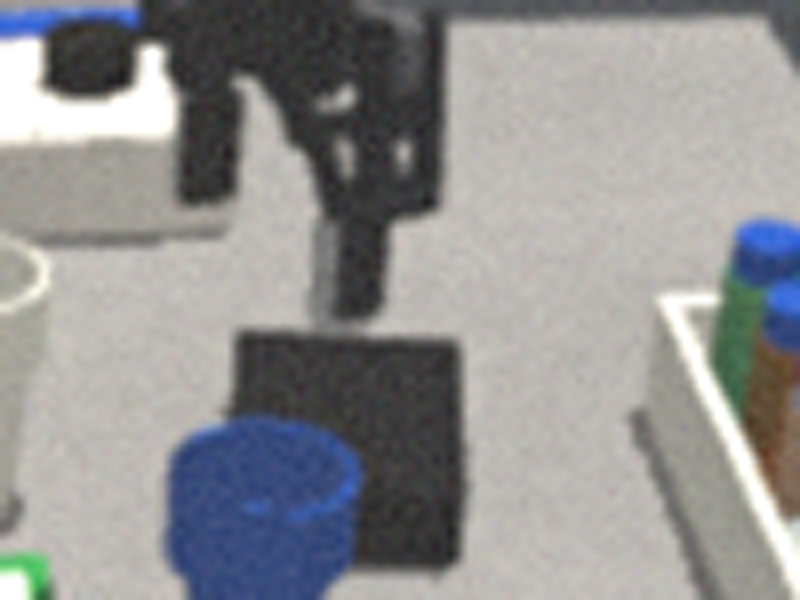

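The fingertips appear at z of about 0.172, with the tip at pixel (350,320), while TCP z reads 0.148. That is about 35 mm higher than the text says. I'll go down partway, which clears the cup under either reading, and measure again.

Emit:
servo_tool:
  series: "-1 0.001 -0.002 0.02 0 0 0;-1 0.001 -0.002 0.04 0 0 0;-1 0.001 -0.002 0.055 0 0 0;-1 0.001 -0.002 0.055 0 0 0;-1 0.001 -0.002 0.055 0 0 0"

```text
time_s: 2.67
eef_pos: [0.6165, 0.2114, 0.0948]
eef_rot: [0.0, 0.982, 0.187, 0.001]
wrist_force: [0.4, -1.2, -0.0]
opening: 0.998
grasp_force: 0.0
```

```bash
cat >> h.py <<'E'
def tips(P,xy,zlo=.1,zhi=.3):
    "lowest dark-finger points on both sides of xy, along tool y"
    y=np.array([.368,-.93]);d=P[...,:2]-xy;a=d@y;b=d@np.array([.93,.368])
    for s in(1,-1):
        m=(a*s>.036)&(a*s<.07)&(abs(b)<.02)&(P[...,2]>zlo)&(P[...,2]<zhi)
        if m.sum(): q=P[m];print('finger',s,m.sum(),q[:,2].min().round(4),np.percentile(q[:,2],5).round(4),(a[m].min()).round(3))
E
python3 - <<'E'
from h import *
to([.6154,.2115,.085],21.6)
c=cam('side');P=pts(c);tips(P,np.array([.6154,.2115]),.05)
t=cam('top');tips(pts(t),np.array([.6154,.2115]),.05)
a=c['img'][70:190,220:380][...,::-1];b=t['img'][90:210,120:280][...,::-1]
cv2.imwrite('pics/s3.png',cv2.resize(np.hstack([a,b]),(800,300)))
E
```

```text
t 2.6667 eef [0.6165 0.2114 0.0948] yaw 21.56 open 0.998 grip 0.0 F [ 0.4 -1.2 -0. ] q1,6 [0.15 1.34]
shift [-0.001  -0.0005  0.0098]
turn [ 0.02 -0.11 -0.04]
finger 1 549 0.1224 0.134 0.036
finger -1 225 0.1225 0.1275 -0.07
finger 1 291 0.1268 0.1503 0.036
finger -1 220 0.1382 0.1686 -0.07
```

View pics/s3.png

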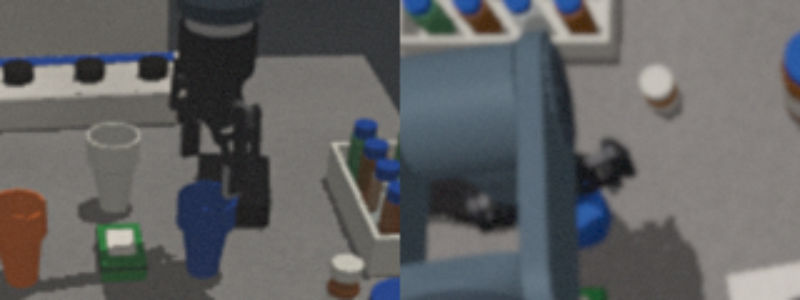

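In s3 the near fingertip sits beside the blue rim at about (235,190). Both cameras put the tips at z of 0.122 to 0.127 with TCP at 0.095, so the true tips are about 27 mm above the reported TCP when open. I'll check the palm clearance with the same images before going lower.

Run:
```python
from h import *
P=pts(load('side'));y=np.array([.368,-.93]);d=P[...,:2]-np.array([.6165,.2114]);a=d@y;b=d@np.array([.93,.368])
for lo,hi in((-.1,-.06),(-.06,-.03),(-.03,-.015),(-.015,.015),(.015,.03),(.03,.045),(.045,.06),(.06,.1)):
    m=(a>lo)&(a<hi)&(abs(b)<.05)&(P[...,2]>.103)&(P[...,2]<.4)
    z=np.sort(P[m][:,2]); print(lo,hi,m.sum(),z[:1].round(3),(b[m].min().round(3),b[m].max().round(3)) if len(z) else '', z[::max(1,len(z)//8)].round(3))
to([.6154,.2115,.037])
print(ctrl.get_obs()['q'].round(4))
```

```text
-0.1 -0.06 64 [0.166] (np.float64(-0.013), np.float64(0.009)) [0.166 0.175 0.179 0.184 0.191 0.196 0.205 0.215]
-0.06 -0.03 184 [0.123] (np.float64(-0.017), np.float64(0.013)) [0.123 0.132 0.14  0.149 0.158 0.165 0.176 0.199]
-0.03 -0.015 46 [0.183] (np.float64(-0.034), np.float64(-0.006)) [0.183 0.19  0.194 0.197 0.199 0.21  0.216 0.274 0.282 0.35 ]
-0.015 0.015 519 [0.181] (np.float64(-0.041), np.float64(0.036)) [0.181 0.217 0.254 0.277 0.301 0.322 0.343 0.364 0.385]
0.015 0.03 744 [0.183] (np.float64(-0.038), np.float64(0.033)) [0.183 0.232 0.264 0.283 0.303 0.324 0.343 0.363]
0.03 0.045 1131 [0.126] (np.float64(-0.027), np.float64(0.024)) [0.126 0.231 0.257 0.277 0.306 0.323 0.343 0.36  0.38 ]
0.045 0.06 283 [0.122] (np.float64(-0.049), np.float64(0.012)) [0.122 0.138 0.149 0.166 0.21  0.386 0.39  0.395 0.4  ]
0.06 0.1 332 [0.167] (np.float64(-0.021), np.float64(0.019)) [0.167 0.178 0.188 0.2   0.21  0.219 0.227 0.395 0.4  ]
t 2.7667 eef [0.6174 0.2116 0.0958] yaw 21.57 open 1.002 grip 0.0 F [ 0.8 -0.8 -0.3] q1,6 [0.15 1.34]
shift [-0.0022 -0.0007  0.0588]
[0.1487 0.4689 1.4951 0.     1.1733 1.3431]
```

Emit:
servo_tool:
  series: "-1 -0.002 -0.001 0.015 0 0 0;-1 -0.002 -0.001 0.03 0 0 0;-1 -0.002 -0.001 0.045 0 0 0;-1 -0.002 -0.001 0.052 0 0 0;-1 -0.002 -0.001 0.052 0 0 0"

```text
time_s: 3.18
eef_pos: [0.613, 0.2116, 0.0405]
eef_rot: [-0.0, 0.982, 0.187, -0.0]
wrist_force: [-1.0, -0.9, -0.9]
opening: 0.997
grasp_force: 0.0
```

Run:
```python
from h import *
P=pts(cam('side'));tips(P,np.array([.6154,.2115]),.045)
to([.6154,.2115,.042],21.6)
```

```text
finger 1 523 0.0672 0.0811 0.036
finger -1 156 0.0725 0.0872 -0.07
t 3.2333 eef [0.6136 0.2117 0.0415] yaw 21.58 open 0.999 grip 0.0 F [-0.3 -0.4  0.8] q1,6 [0.15 1.34]
shift [ 0.0016  0.0009 -0.0005]
turn [ 0.   -0.02 -0.02]
```

Emit:
servo_tool:
  series: "0 0.001 0.001 0 0 0 0;1 0.001 0.001 0 0 0 0;1 0.001 0.001 0 0 0 0;1 0.001 0.001 0 0 0 0;1 0.001 0.001 0 0 0 0;1 0.001 0.001 0 0 0 0;1 0.001 0.001 0 0 0 0;1 0.001 0.001 0 0 0 0"

```text
time_s: 3.9
eef_pos: [0.6161, 0.2115, 0.0428]
eef_rot: [0.0, 0.982, 0.187, 0.002]
wrist_force: [1.4, 1.0, 6.5]
opening: 0.726
grasp_force: 66.0
```

Run:
```python
from h import *
c=cam('side');P=pts(c);tips(P,np.array([.6154,.2115]),.03)
m=(np.linalg.norm(P[...,:2]-[.615,.211],axis=-1)<.05)&(c['img'][...,2]>c['img'][...,0]*1.6)&(P[...,2]>.07)
print(P[m].max(0),len(P[m]))
to([.496,-.0178,.170],21.6)
```

```text
finger 1 641 0.063 0.0833 0.036
finger -1 96 0.0962 0.1094 -0.068
[0.63685118 0.24469795 0.2536861 ] 220
t 3.95 eef [0.6162 0.2115 0.0428] yaw 21.6 open 0.722 grip 66.0 F [ 0.5 -0.4  6.6] q1,6 [0.15 1.34]
shift [-0.1957  0.1691 -0.1278]
turn [ 0.04 -0.2  -0.  ]
```

Emit:
servo_tool:
  series: "1 0 0 -0.02 0 0 0;1 0 0 -0.05 0 0 0;1 0 0 -0.08 0 0 0;1 -0.03 0.025 -0.08 0 0 0;1 -0.06 0.052 -0.08 0 0 0;1 -0.09 0.078 -0.08 0 0 0;1 -0.12 0.104 -0.08 0 0 0;1 -0.15 0.13 -0.08 0 0 0;1 -0.18 0.156 -0.08 0 0 0;1 -0.196 0.169 -0.08 0 0 0;1 -0.196 0.169 -0.08 0 0 0;1 -0.196 0.169 -0.08 0 0 0"

```text
time_s: 4.95
eef_pos: [0.494, -0.0191, 0.1209]
eef_rot: [-0.0, 0.983, 0.186, 0.0]
wrist_force: [-0.6, 0.4, -2.3]
opening: 0.727
grasp_force: 66.2
```

Run:
```python
from h import *
to([.4963,-.0178,.085],21.6)
for n in('side','top'):
    c=cam(n);P=pts(c);I=c['img'].astype(int)
    m=(np.linalg.norm(P[...,:2]-[.4963,-.0178],axis=-1)<.06)&(I[...,2]>I[...,0]*1.7)&(I[...,2]>60)&(P[...,2]>.05)&(P[...,2]<.22)
    q=P[m];print(n,len(q));
    if len(q)>20:print(q.min(0).round(4),q.max(0).round(4))
a=load('side')['img'][110:260,180:380][...,::-1]
cv2.imwrite('pics/s4.png',cv2.resize(a,(800,600)))
```

```text
t 4.95 eef [ 0.494  -0.0191  0.1209] yaw 21.43 open 0.727 grip 66.2 F [-0.6  0.4 -2.3] q1,6 [-0.28  0.92]
shift [ 0.0026 -0.0003  0.0359]
turn [-0.01 -0.01 -0.17]
side 664
[ 0.4644 -0.0535  0.0809] [0.5219 0.0125 0.213 ]
top 3
```

View pics/s4.png

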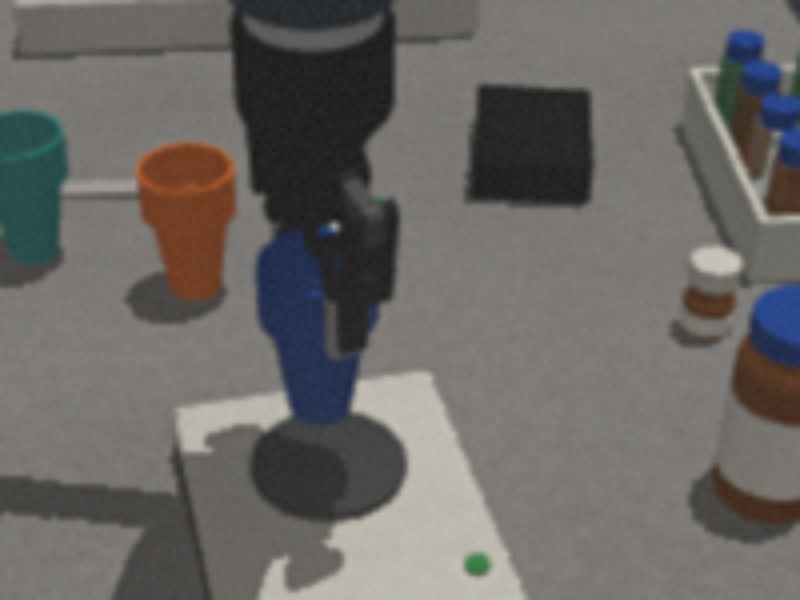

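The picture shows the blue cup held upright, its foot at about (325,415) above the plate, which is centred near (330,465). I'll lower it slowly.

Emit:
servo_tool:
  series: "1 0.002 0 0.015 0 0 0;1 0.002 0 0.03 0 0 0;1 0.002 0 0.036 0 0 0;1 0.002 0 0.039 0 0 0;1 0.002 0 0.041 0 0 0;1 0.002 0 0.042 0 0 0;1 0.002 0 0.042 0 0 0;1 0.002 0 0.042 0 0 0"

```text
time_s: 5.72
eef_pos: [0.4968, -0.0174, 0.0794]
eef_rot: [0.0, 0.982, 0.187, 0.0]
wrist_force: [-0.5, 0.1, -2.2]
opening: 0.724
grasp_force: 66.1
```

Run:
```python
from h import *
to([.4963,-.0178,.0788],21.6)
c=cam('side');P=pts(c);I=c['img'].astype(int)
m=(np.linalg.norm(P[...,:2]-[.4963,-.0178],axis=-1)<.06)&(I[...,2]>I[...,0]*1.7)&(I[...,2]>60)&(P[...,2]>.03)&(P[...,2]<.075)
q=P[m];print(q.min(0).round(4),q.max(0).round(4),len(q))
```

```text
t 5.7167 eef [ 0.4968 -0.0174  0.0794] yaw 21.6 open 0.724 grip 66.1 F [-0.5  0.1 -2.2] q1,6 [-0.27  0.92]
shift [-0.0007  0.0002  0.0006]
turn [ 0.03 -0.05 -0.  ]
[ 0.4764 -0.0393  0.0386] [ 0.5157 -0.0217  0.0748] 160
```

Emit:
servo_tool:
  series: "1 0 0 0.001 0 0 0;1 0 0 0.001 0 0 0;1 0 0 0.002 0 0 0;1 0 0 0.002 0 0 0"

```text
time_s: 6.1
eef_pos: [0.4972, -0.0174, 0.0788]
eef_rot: [0.0, 0.982, 0.187, 0.001]
wrist_force: [-4.4, 1.4, 13.6]
opening: 0.724
grasp_force: 68.0
```

Emit:
servo_tool:
  series: "0.2 0 0 0.001 0 0 0;-0.5 0 0 0.001 0 0 0;-1 0 0 0.001 0 0 0;-1 0 0 0.001 0 0 0;-1 0 0 0.001 0 0 0;-1 0 0 0 0 0 0;-1 0 0 -0.02 0 0 0;-1 0 0 -0.05 0 0 0;-1 0 0 -0.09 0 0 0;-1 0 0 -0.12 0 0 0;-1 0 0 -0.12 0 0 0"

```text
time_s: 7.02
eef_pos: [0.5004, -0.0184, 0.2038]
eef_rot: [0.003, 0.982, 0.187, 0.005]
wrist_force: [0.8, -1.2, 0.6]
opening: 1.002
grasp_force: 0.0
```

Run:
```python
from h import *
P=pts(cam('side'));print('blue',rim(P,[.4963,-.0178],.122,.138))
to([.5232,.3542,.13],21.6)
```

```text
blue [ 4.962e-01 -1.650e-02  3.300e-02  4.970e-01 -1.740e-02  1.287e-01
  2.850e+02]
t 7.0667 eef [ 0.4989 -0.0181  0.2006] yaw 21.59 open 0.998 grip 0.0 F [-0.3 -0.3  0.3] q1,6 [-0.27  0.92]
shift [ 0.1591 -0.3375  0.07  ]
turn [ 0.27 -0.36 -0.01]
```

Emit:
servo_tool:
  series: "-1 0.159 -0.338 0 0 0 0;-1 0.159 -0.338 0 0 0 0;-1 0.159 -0.338 0 0 0 0;-1 0.159 -0.338 0 0 0 0;-1 0.159 -0.338 0 0 0 0;-1 0.159 -0.338 0 0 0 0;-1 0.159 -0.338 0 0 0 0;-1 0.159 -0.338 0 0 0 0;-1 0.159 -0.338 0 0 0 0;-1 0.159 -0.338 0.04 0 0 0;-1 0.159 -0.338 0.08 0 0 0;-1 0.159 -0.338 0.08 0 0 0"

```text
time_s: 8.07
eef_pos: [0.5129, 0.3534, 0.1061]
eef_rot: [0.002, 0.982, 0.188, -0.008]
wrist_force: [-2.4, -1.8, -2.7]
opening: 0.999
grasp_force: 0.0
```

Emit:
servo_tool:
  series: "-1 0 0 0 0 0 0;-1 0 0 0 0 0 0;-1 0 0 0 0 0 0"

```text
time_s: 8.32
eef_pos: [0.5217, 0.3556, 0.1195]
eef_rot: [-0.0, 0.982, 0.187, 0.002]
wrist_force: [0.0, 0.2, -0.2]
opening: 0.999
grasp_force: 0.0
```

Run:
```python
from h import *
to([.5231,.3545,.042],21.6)
```

```text
t 8.3167 eef [0.5217 0.3556 0.1195] yaw 21.54 open 0.999 grip 0.0 F [ 0.   0.2 -0.2] q1,6 [0.41 1.61]
shift [0.0006 0.0016 0.0775]
turn [-0.01 -0.23 -0.06]
```

Emit:
servo_tool:
  series: "-1 0.001 0.002 0.02 0 0 0;-1 0.001 0.002 0.04 0 0 0;-1 0.001 0.002 0.06 0 0 0;-1 0.001 0.002 0.072 0 0 0;-1 0.001 0.002 0.077 0 0 0;-1 0.001 0.002 0.077 0 0 0;-1 0.001 0.002 0.077 0 0 0;0.2 0.001 0.002 0.077 0 0 0;1 0.001 0.002 0.077 0 0 0;1 0.001 0.002 0.077 0 0 0;1 0.001 0.002 0.077 0 0 0;1 0.001 0.002 0.077 0 0 0"

```text
time_s: 9.32
eef_pos: [0.523, 0.3547, 0.0419]
eef_rot: [-0.0, 0.982, 0.187, 0.002]
wrist_force: [-0.3, -0.1, 6.0]
opening: 0.746
grasp_force: 66.2
```

Emit:
servo_tool:
  series: "1 0 0 0 0 0 0;1 0 0 0 0 0 0"

```text
time_s: 9.48
eef_pos: [0.523, 0.3547, 0.0419]
eef_rot: [-0.0, 0.982, 0.187, 0.002]
wrist_force: [-0.5, 0.4, 6.2]
opening: 0.747
grasp_force: 66.2
```

Run:
```python
from h import *
to([.4966,-.0171,.18],21.6)
```

```text
t 9.4833 eef [0.523  0.3547 0.0419] yaw 21.6 open 0.747 grip 66.2 F [-0.5  0.4  6.2] q1,6 [0.41 1.6 ]
shift [-0.1609  0.336  -0.1387]
turn [-0.   -0.21  0.  ]
```

Emit:
servo_tool:
  series: "1 0 0 -0.02 0 0 0;1 0 0 -0.05 0 0 0;1 0 0 -0.085 0 0 0;1 0 0 -0.12 0 0 0;1 -0.015 0.032 -0.145 0 0 0;1 -0.03 0.063 -0.155 0 0 0;1 -0.046 0.096 -0.155 0 0 0;1 -0.062 0.13 -0.155 0 0 0;1 -0.078 0.163 -0.155 0 0 0;1 -0.094 0.196 -0.155 0 0 0;1 -0.11 0.23 -0.155 0 0 0;1 -0.12 0.25 -0.155 0 0 0"

```text
time_s: 10.48
eef_pos: [0.5014, 0.0743, 0.1951]
eef_rot: [0.001, 0.982, 0.187, 0.0]
wrist_force: [1.2, -0.2, -2.2]
opening: 0.746
grasp_force: 67.0
```

Run:
```python
from h import *
to([.4966,-.0171,.197],21.6)
```

```text
t 10.4833 eef [0.5014 0.0743 0.1951] yaw 21.51 open 0.746 grip 67.0 F [ 1.2 -0.2 -2.2] q1,6 [-0.09  1.11]
shift [-0.038   0.0833 -0.0018]
turn [ 0.07  0.   -0.09]
```

Emit:
servo_tool:
  series: "1 -0.014 0.03 0 0 0 0;1 -0.028 0.058 0 0 0 0;1 -0.037 0.078 0 0 0 0;1 -0.041 0.086 0 0 0 0;1 -0.041 0.086 0 0 0 0;1 -0.041 0.086 0 0 0 0;1 -0.041 0.086 0 0 0 0;1 -0.041 0.086 0 0 0 0"

```text
time_s: 11.15
eef_pos: [0.4954, -0.0164, 0.1947]
eef_rot: [-0.0, 0.982, 0.188, -0.0]
wrist_force: [1.0, 0.9, -2.0]
opening: 0.748
grasp_force: 67.1
```

```bash
cat >> h.py <<'E'
def blob(c,lo,hi,xy,zlo,zhi,r=.06):
    "HSV-coloured points near xy -> cloud"
    P=pts(c);h=cv2.inRange(cv2.cvtColor(c['img'],cv2.COLOR_RGB2HSV),np.array(lo),np.array(hi))>0
    return P[h&(np.linalg.norm(P[...,:2]-xy,axis=-1)<r)&(P[...,2]>zlo)&(P[...,2]<zhi)]
E
python3 - <<'E'
from h import *
to([.4966,-.0171,.197],21.6)
c=cam('side')
p=blob(c,(100,120,40),(130,255,255),[.4966,-.0171],.12,.14);print('blue rim',len(p),p.mean(0).round(4),cv2.minEnclosingCircle(p[:,:2].astype(np.float32)))
p=blob(c,(0,0,95),(179,60,255),[.4966,-.0171],.15,.25)
for z in np.arange(.15,.21,.008):
    q=p[(p[:,2]>z)&(p[:,2]<z+.008)]
    if len(q)>8:print(z.round(3),len(q),q.min(0).round(4)[:2],q.max(0).round(4)[:2])
a=c['img'][80:230,180:380][...,::-1]
cv2.imwrite('pics/s5.png',cv2.resize(a,(800,600)))
E
```

```text
t 11.15 eef [ 0.4954 -0.0164  0.1947] yaw 21.68 open 0.748 grip 67.1 F [ 1.   0.9 -2. ] q1,6 [-0.27  0.92]
shift [ 0.0009  0.0011 -0.0023]
turn [-0.02 -0.    0.08]
blue rim 216 [ 0.498  -0.0283  0.1272] ((0.4968821406364441, -0.018337205052375793), 0.03214031457901001)
0.15 20 [ 0.4791 -0.0331] [ 0.5122 -0.0199]
0.158 47 [ 0.4773 -0.0351] [ 0.512  -0.0167]
0.166 52 [ 0.4775 -0.0366] [ 0.5119 -0.0239]
0.174 50 [ 0.4757 -0.0373] [ 0.514  -0.0206]
0.182 64 [ 0.4741 -0.0386] [ 0.5162 -0.02  ]
0.19 63 [ 0.4724 -0.0398] [ 0.5161 -0.0179]
0.198 60 [ 0.4725 -0.0407] [ 0.516 -0.02 ]
0.206 30 [ 0.4748 -0.043 ] [ 0.5016 -0.0285]
```

View pics/s5.png

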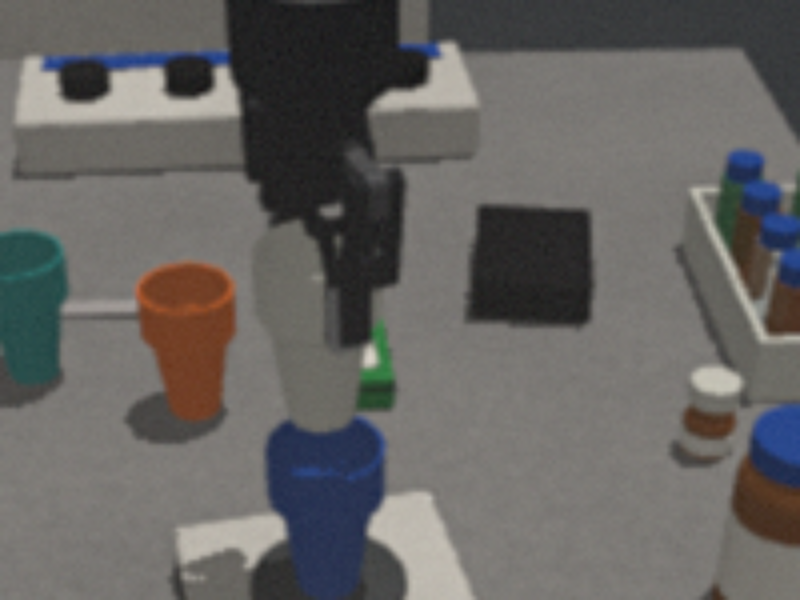

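The white foot at (322,425) hangs over the blue rim, which is centred near (327,440). The measured offset is about 1.5 mm, so I'll correct it while lowering.

Emit:
servo_tool:
  series: "1 0.001 0.0015 0 0 0 0;1 0.001 0.0015 0.008 0 0 0;1 0.001 0.0015 0.018 0 0 0;1 0.001 0.0015 0.028 0 0 0;1 0.001 0.0015 0.038 0 0 0;1 0.001 0.0015 0.046 0 0 0;1 0.001 0.0015 0.054 0 0 0;1 0.001 0.0015 0.06 0 0 0;1 0.001 0.0015 0.065 0 0 0;1 0.001 0.0015 0.069 0 0 0;1 0.001 0.0015 0.072 0 0 0;1 0.001 0.0015 0.072 0 0 0"

```text
time_s: 12.2
eef_pos: [0.4967, -0.0187, 0.1223]
eef_rot: [-0.0, 0.982, 0.187, -0.0]
wrist_force: [-0.0, 0.1, -2.5]
opening: 0.748
grasp_force: 67.0
```

Run:
```python
from h import *
to([.4968,-.0175,.1179],21.6)
```

```text
t 12.2 eef [ 0.4967 -0.0187  0.1223] yaw 21.59 open 0.748 grip 67.0 F [-0.   0.1 -2.5] q1,6 [-0.28  0.92]
shift [ 0.0006 -0.0011  0.0044]
turn [-0.02  0.03 -0.01]
```

No contact yet, and about 4.4 mm is left. I'll keep going gently.

Emit:
servo_tool:
  series: "1 0 -0.001 0.001 0 0 0;1 0 -0.001 0.002 0 0 0;1 0 -0.001 0.003 0 0 0;1 0 -0.001 0.004 0 0 0;1 0 -0.001 0.005 0 0 0;1 0 -0.001 0.005 0 0 0"

```text
time_s: 12.7
eef_pos: [0.4968, -0.0179, 0.118]
eef_rot: [0.0, 0.982, 0.187, 0.0]
wrist_force: [0.1, -0.3, -0.3]
opening: 0.745
grasp_force: 67.1
```

Emit:
servo_tool:
  series: "1 0 0 0.001 0 0 0;1 0 0 0.001 0 0 0;1 0 0 0.001 0 0 0"

```text
time_s: 12.95
eef_pos: [0.4973, -0.018, 0.1179]
eef_rot: [0.0, 0.982, 0.187, 0.001]
wrist_force: [-2.5, -0.2, 5.2]
opening: 0.747
grasp_force: 67.7
```

Emit:
servo_tool:
  series: "0.2 0 0 0 0 0 0;-0.5 0 0 0 0 0 0;-1 0 0 0 0 0 0;-1 0 0 0 0 0 0;-1 0 0 0 0 0 0;-1 0 0 -0.02 0 0 0;-1 0 0 -0.05 0 0 0;-1 0 0 -0.08 0 0 0;-1 0 0 -0.11 0 0 0;-1 0 0 -0.11 0 0 0;-1 0 0 -0.11 0 0 0"

```text
time_s: 13.87
eef_pos: [0.4978, -0.0182, 0.2287]
eef_rot: [0.001, 0.982, 0.187, 0.002]
wrist_force: [-0.4, -0.5, -0.1]
opening: 1.004
grasp_force: 0.0
```

Run:
```python
from h import *
P=pts(cam('side'));print('white',rim(P,[.4968,-.0175],.162,.180));print('any higher',rim(P,[.4968,-.0175],.15,.2,.035))
to([.4141,.205,.13],21.6)
```

```text
white [ 4.961e-01 -1.750e-02  3.350e-02  4.972e-01 -1.820e-02  1.687e-01
  3.180e+02]
any higher [ 4.963e-01 -1.750e-02  3.350e-02  4.972e-01 -1.830e-02  1.633e-01
  5.820e+02]
t 13.9167 eef [ 0.4966 -0.0178  0.2269] yaw 21.59 open 1.007 grip 0.0 F [ 0.6 -0.   0.7] q1,6 [-0.28  0.92]
shift [ 0.0052 -0.2376  0.0968]
turn [ 0.03 -0.04 -0.01]
```

Emit:
servo_tool:
  series: "-1 0.005 -0.04 0 0 0 0;-1 0.005 -0.08 0 0 0 0;-1 0.005 -0.12 0 0 0 0;-1 0.005 -0.16 0 0 0 0;-1 0.005 -0.195 0 0 0 0;-1 0.005 -0.225 0.02 0 0 0;-1 0.005 -0.2375 0.05 0 0 0;-1 0.005 -0.2375 0.08 0 0 0;-1 0.005 -0.2375 0.1 0 0 0;-1 0.005 -0.2375 0.1 0 0 0;-1 0.005 -0.2375 0.1 0 0 0;-1 0.005 -0.2375 0.1 0 0 0"

```text
time_s: 14.92
eef_pos: [0.4141, 0.2048, 0.1272]
eef_rot: [0.0, 0.982, 0.187, -0.0]
wrist_force: [-0.4, 0.1, -0.3]
opening: 1.003
grasp_force: 0.0
```

Run:
```python
from h import *
to([.4141,.2050,.042],21.6)
```

```text
t 14.9167 eef [0.4141 0.2048 0.1272] yaw 21.57 open 1.003 grip 0.0 F [-0.4  0.1 -0.3] q1,6 [0.2 1.4]
shift [ 0.     -0.0002  0.0852]
turn [ 0.    0.   -0.03]
```

Emit:
servo_tool:
  series: "-1 0 0 0.02 0 0 0;-1 0 0 0.04 0 0 0;-1 0 0 0.06 0 0 0;-1 0 0 0.077 0 0 0;-1 0 0 0.085 0 0 0;-1 0 0 0.085 0 0 0;-1 0 0 0.085 0 0 0;0.2 0 0 0.085 0 0 0;1 0 0 0.085 0 0 0;1 0 0 0.085 0 0 0;1 0 0 0.085 0 0 0;1 0 0 0.085 0 0 0"

```text
time_s: 15.92
eef_pos: [0.4153, 0.2053, 0.0437]
eef_rot: [-0.0, 0.982, 0.187, 0.002]
wrist_force: [-1.4, 0.3, 7.6]
opening: 0.739
grasp_force: 64.9
```

Emit:
servo_tool:
  series: "1 0 0 0 0 0 0;1 0 0 0 0 0 0"

```text
time_s: 16.08
eef_pos: [0.4153, 0.2053, 0.0437]
eef_rot: [-0.0, 0.982, 0.187, 0.002]
wrist_force: [-2.0, -0.4, 6.8]
opening: 0.729
grasp_force: 64.9
```

Run:
```python
from h import *
to([.4968,-.0178,.24],21.6)
```

```text
t 16.0833 eef [0.4153 0.2053 0.0437] yaw 21.6 open 0.729 grip 64.9 F [-2.  -0.4  6.8] q1,6 [0.2 1.4]
shift [-0.0057  0.2375 -0.1962]
turn [ 0.03 -0.18 -0.  ]
```

Emit:
servo_tool:
  series: "1 0 0 -0.02 0 0 0;1 0 0 -0.055 0 0 0;1 0 0 -0.09 0 0 0;1 0 0 -0.125 0 0 0;1 -0.001 0.015 -0.16 0 0 0;1 -0.002 0.04 -0.185 0 0 0;1 -0.003 0.075 -0.197 0 0 0;1 -0.003 0.11 -0.197 0 0 0;1 -0.004 0.145 -0.197 0 0 0;1 -0.005 0.18 -0.197 0 0 0;1 -0.006 0.21 -0.197 0 0 0;1 -0.006 0.23 -0.197 0 0 0"

```text
time_s: 17.08
eef_pos: [0.4935, -0.014, 0.2397]
eef_rot: [0.001, 0.982, 0.186, 0.001]
wrist_force: [0.2, -0.2, -1.3]
opening: 0.737
grasp_force: 66.4
```

Emit:
servo_tool:
  series: "1 0.001 0.007 0 0 0 0;1 0.001 0.007 0 0 0 0;1 0.001 0.007 0 0 0 0;1 0.001 0.007 0 0 0 0"

```text
time_s: 17.42
eef_pos: [0.4959, -0.0161, 0.2388]
eef_rot: [-0.0, 0.982, 0.188, -0.0]
wrist_force: [0.1, 0.6, -1.8]
opening: 0.736
grasp_force: 66.4
```

Run:
```python
from h import *
to([.4968,-.0178,.1977],21.6)
c=cam('side')
p=blob(c,(0,130,60),(15,255,255),[.4966,-.0171],.18,.3)
for z in np.arange(.19,.25,.008):
    q=p[(p[:,2]>z)&(p[:,2]<z+.008)]
    if len(q)>8:print(z.round(3),len(q),q.min(0).round(4)[:2],q.max(0).round(4)[:2])
```

```text
t 17.4167 eef [ 0.4959 -0.0161  0.2388] yaw 21.65 open 0.736 grip 66.4 F [ 0.1  0.6 -1.8] q1,6 [-0.27  0.92]
shift [0.0002 0.0019 0.0411]
turn [-0.03  0.    0.05]
0.198 47 [ 0.4786 -0.0349] [ 0.5102 -0.0237]
0.206 46 [ 0.4769 -0.036 ] [ 0.5101 -0.0252]
0.214 61 [ 0.477  -0.0375] [ 0.5122 -0.0248]
0.222 63 [ 0.4754 -0.0391] [ 0.5143 -0.0228]
0.23 68 [ 0.4739 -0.0396] [ 0.5141 -0.026 ]
0.238 71 [ 0.474  -0.0403] [ 0.5161 -0.026 ]
0.246 57 [ 0.4726 -0.0432] [ 0.5119 -0.0282]
```

Emit:
servo_tool:
  series: "1 0.0015 0.002 0 0 0 0;1 0.0015 0.002 0.008 0 0 0;1 0.0015 0.002 0.018 0 0 0;1 0.0015 0.002 0.028 0 0 0;1 0.0015 0.002 0.038 0 0 0;1 0.0015 0.002 0.046 0 0 0;1 0.0015 0.002 0.054 0 0 0;1 0.0015 0.002 0.06 0 0 0;1 0.0015 0.002 0.066 0 0 0;1 0.0015 0.002 0.071 0 0 0;1 0.0015 0.002 0.074 0 0 0;1 0.0015 0.002 0.074 0 0 0"

```text
time_s: 18.47
eef_pos: [0.4982, -0.0186, 0.1641]
eef_rot: [-0.0, 0.982, 0.187, -0.0]
wrist_force: [-0.3, 0.2, -2.1]
opening: 0.734
grasp_force: 66.4
```

Emit:
servo_tool:
  series: "1 0 0 0.001 0 0 0;1 0 0 0.002 0 0 0;1 0 0 0.003 0 0 0;1 0 0 0.003 0 0 0"

```text
time_s: 18.8
eef_pos: [0.4986, -0.0187, 0.1619]
eef_rot: [0.0, 0.982, 0.187, 0.0]
wrist_force: [-0.1, 0.4, -2.1]
opening: 0.73
grasp_force: 66.4
```

Run:
```python
from h import *
to([.498,-.0178,.1597],21.6)
```

```text
t 18.8 eef [ 0.4986 -0.0187  0.1619] yaw 21.59 open 0.73 grip 66.4 F [-0.1  0.4 -2.1] q1,6 [-0.28  0.92]
shift [-0.0002 -0.001   0.0022]
turn [ 0.01 -0.01 -0.01]
```

Emit:
servo_tool:
  series: "1 0 -0.001 0.001 0 0 0;1 0 -0.001 0.002 0 0 0;1 0 -0.001 0.003 0 0 0;1 0 -0.001 0.003 0 0 0;1 0 -0.001 0.003 0 0 0"

```text
time_s: 19.22
eef_pos: [0.4988, -0.0179, 0.1597]
eef_rot: [0.0, 0.982, 0.187, 0.001]
wrist_force: [-0.9, -0.4, 6.0]
opening: 0.732
grasp_force: 66.9
```

Emit:
servo_tool:
  series: "0.2 0 0 0 0 0 0;-0.5 0 0 0 0 0 0;-1 0 0 0 0 0 0;-1 0 0 0 0 0 0;-1 0 0 0 0 0 0;-1 0 0 -0.02 0 0 0;-1 0 0 -0.05 0 0 0;-1 0 0 -0.08 0 0 0;-1 0 0 -0.09 0 0 0;-1 0 0 -0.09 0 0 0;-1 0 0 -0.09 0 0 0"

```text
time_s: 20.13
eef_pos: [0.4981, -0.0177, 0.2484]
eef_rot: [0.0, 0.982, 0.187, 0.0]
wrist_force: [0.4, 0.2, -0.7]
opening: 1.0
grasp_force: 0.0
```

Run:
```python
from h import *
c=cam('side');P=pts(c);print('orange',rim(P,[.4968,-.0175],.2,.22));print('white',rim(P,[.4968,-.0175],.16,.1715))
to([.5305,-.2042,.16],167.7)
```

```text
orange [ 4.967e-01 -1.780e-02  3.320e-02  4.974e-01 -1.840e-02  2.077e-01
  3.920e+02]
white [ 4.981e-01 -2.080e-02  3.170e-02  4.974e-01 -2.020e-02  1.670e-01
  1.730e+02]
t 20.1833 eef [ 0.4974 -0.0175  0.2473] yaw 21.59 open 1.0 grip 0.0 F [-0.2 -0.2 -0.8] q1,6 [-0.27  0.92]
shift [-0.0377  0.1859  0.0872]
turn [-1.4000e-01 -5.0000e-02 -1.4611e+02]
```

The stack is fully nested, with rims at 0.1287, 0.1687 and 0.2077. Next is the timer.

Emit:
servo_tool:
  series: "-1 -0.008 0.037 0 0 0 -7;-1 -0.015 0.074 0 0 0 -14;-1 -0.023 0.111 0 0 0 -21;-1 -0.03 0.148 0 0 0 -28;-1 -0.038 0.175 0.01 0 0 -35;-1 -0.038 0.186 0.03 0 0 -42;-1 -0.038 0.186 0.05 0 0 -49;-1 -0.038 0.186 0.07 0 0 -56;-1 -0.038 0.186 0.08 0 0 -63;-1 -0.038 0.186 0.08 0 0 -70;-1 -0.038 0.186 0.08 0 0 -77;-1 -0.038 0.186 0.08 0 0 -84"

```text
time_s: 21.18
eef_pos: [0.5296, -0.2037, 0.1656]
eef_rot: [-0.003, 0.602, 0.798, -0.0]
wrist_force: [-0.8, 0.4, -0.6]
opening: 1.004
grasp_force: 0.0
```

Emit:
servo_tool:
  series: "-1 0 0 0 0 0 -7;-1 0 0 0 0 0 -14;-1 0 0 0 0 0 -21;-1 0 0 0 0 0 -28;-1 0 0 0 0 0 -35;-1 0 0 0 0 0 -42;-1 0 0 0 0 0 -49;-1 0 0 0 0 0 -56;-1 0 0 0 0 0 -62;-1 0 0 0 0 0 -62;-1 0 0 0 0 0 -62"

```text
time_s: 22.1
eef_pos: [0.5302, -0.204, 0.1668]
eef_rot: [-0.001, 0.11, 0.994, 0.001]
wrist_force: [-0.5, -0.5, 0.2]
opening: 1.002
grasp_force: 0.0
```

Run:
```python
from h import *
to([.5305,-.2040,.050],167.7)
```

```text
t 22.1 eef [ 0.5302 -0.204   0.1668] yaw 167.4 open 1.002 grip 0.0 F [-0.5 -0.5  0.2] q1,6 [-0.58 -1.93]
shift [-0.0007 -0.      0.1168]
turn [ 0.07 -0.18 -0.3 ]
```

Emit:
servo_tool:
  series: "-1 0 0 0.03 0 0 0;-1 0 0 0.06 0 0 0;-1 0 0 0.08 0 0 0;-1 0 0 0.095 0 0 0;-1 0 0 0.108 0 0 0;-1 0 0 0.116 0 0 0;-1 0 0 0.116 0 0 0;-1 0 0 0.116 0 0 0"

```text
time_s: 22.77
eef_pos: [0.5312, -0.2047, 0.0527]
eef_rot: [-0.0, 0.109, 0.994, 0.0]
wrist_force: [0.5, 0.3, 0.2]
opening: 1.001
grasp_force: 0.0
```

Emit:
servo_tool:
  series: "-0.4 0 0 0 0 0 0;0.2 0 0 0 0 0 0;0.6 0 0 0 0 0 0;1 0 0 0 0 0 0;1 0 0 0 0 0 0;1 0 0 0 0 0 0;1 0 0 0 0 0 0;1 0 0 0 0 0 0;1 0 0 0 0 0 0;1 0 0 0 0 0 0"

```text
time_s: 23.6
eef_pos: [0.5315, -0.2044, 0.0532]
eef_rot: [0.0, 0.108, 0.994, 0.0]
wrist_force: [-0.8, 3.3, 6.2]
opening: 0.131
grasp_force: 59.1
```

Run:
```python
from h import *
to([.5305,-.2040,.050],10)
print(ctrl.get_obs()['torque'])
a=cam('side')['img'][200:350,190:390][...,::-1]
cv2.imwrite('pics/s6.png',cv2.resize(a,(800,600)))
```

```text
t 23.6 eef [ 0.5315 -0.2044  0.0532] yaw 167.59 open 0.131 grip 59.1 F [-0.8  3.3  6.2] q1,6 [-0.58 -1.93]
shift [0.001  0.0002 0.0032]
turn [ 3.0000e-02 -2.0000e-02  1.5759e+02]
[ 0.50771087  0.13862474 -0.07714324]
```

View pics/s6.png

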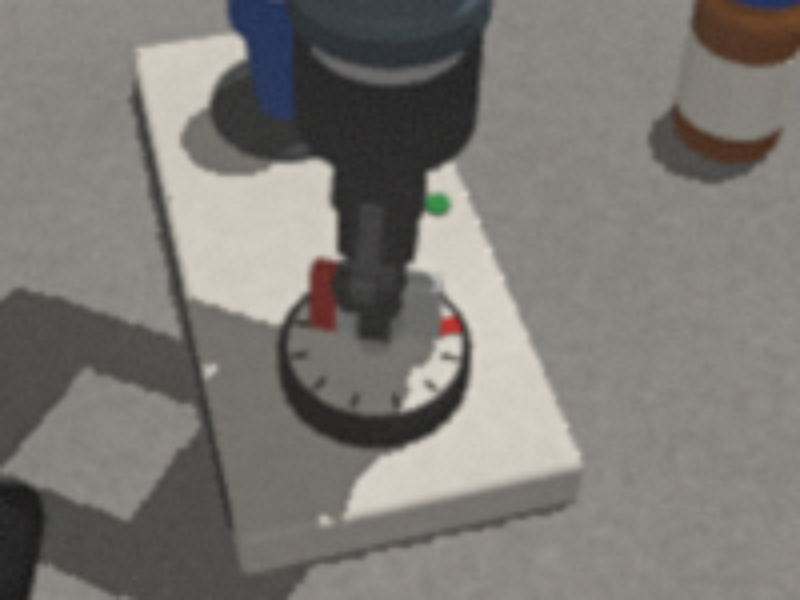

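The key is gripped, with its red end at (323,295) towards the robot and the red mark at (450,325). I'll turn it clockwise.

Emit:
servo_tool:
  series: "1 0 0 0 0 0 4;1 0 0 0 0 0 10;1 0 0 0 0 0 16;1 0 0 0 0 0 22;1 0 0 0 0 0 28;1 0 0 0 0 0 34;1 0 0 0 0 0 40;1 0 0 0 0 0 46;1 0 0 0 0 0 52;1 0 0 0 0 0 58;1 0 0 0 0 0 64;1 0 0 0 0 0 70"

```text
time_s: 24.65
eef_pos: [0.5306, -0.2051, 0.0532]
eef_rot: [-0.0, 0.66, 0.751, -0.001]
wrist_force: [-5.0, 0.3, 7.3]
opening: 0.133
grasp_force: 59.4
```

Emit:
servo_tool:
  series: "1 0 0 0 0 0 6;1 0 0 0 0 0 12;1 0 0 0 0 0 18;1 0 0 0 0 0 24;1 0 0 0 0 0 30;1 0 0 0 0 0 36;1 0 0 0 0 0 42;1 0 0 0 0 0 48;1 0 0 0 0 0 54;1 0 0 0 0 0 60;1 0 0 0 0 0 66;1 0 0 0 0 0 72"

```text
time_s: 25.65
eef_pos: [0.5296, -0.2045, 0.0531]
eef_rot: [-0.001, 0.976, 0.219, -0.002]
wrist_force: [-8.9, 2.4, 11.4]
opening: 0.133
grasp_force: 60.1
```

Run:
```python
from h import *
to([.5305,-.2040,.053],10.1)
print(ctrl.get_obs()['torque'])
```

```text
t 25.65 eef [ 0.5296 -0.2045  0.0531] yaw 25.33 open 0.133 grip 60.1 F [-8.9  2.4 11.4] q1,6 [-0.58  0.55]
shift [ 0.001  -0.0001  0.0001]
turn [-0.1   0.19 15.23]
[0.44549353 1.33886954 0.13242724]
```

Emit:
servo_tool:
  series: "1 0 0 0 0 0 3;1 0 0 0 0 0 6;1 0 0 0 0 0 9;1 0 0 0 0 0 12;1 0 0 0 0 0 14;1 0 0 0 0 0 15;1 0 0 0 0 0 16;1 0 0 0 0 0 17;1 0 0 0 0 0 17"

```text
time_s: 26.4
eef_pos: [0.5296, -0.2043, 0.0532]
eef_rot: [-0.0, 0.997, 0.076, -0.002]
wrist_force: [-8.9, 2.6, 11.4]
opening: 0.132
grasp_force: 61.7
```

Run:
```python
from h import *
to([.5305,-.2040,.053],10.1)
print(ctrl.get_obs()['torque'])
```

```text
t 26.4 eef [ 0.5296 -0.2043  0.0532] yaw 8.68 open 0.132 grip 61.7 F [-8.9  2.6 11.4] q1,6 [-0.58  0.84]
shift [ 0.001  -0.0002  0.0002]
turn [-0.07  0.22 -1.42]
[0.57249401 1.31060636 0.93429207]
```

The turning moment jumped from 0.13 to 0.93 N m, so the key is at its stop. Release and rise.

Emit:
servo_tool:
  series: "0.6 0 0 0 0 0 0;0 0 0 0 0 0 0;-1 0 0 0 0 0 0;-1 0 0 0 0 0 0;-1 0 0 0 0 0 0;-1 0 0 0 0 0 0;-1 0 0 -0.03 0 0 0;-1 0 0 -0.07 0 0 0;-1 0 0 -0.11 0 0 0;-1 0 0 -0.13 0 0 0;-1 0 0 -0.13 0 0 0;-1 0 0 -0.13 0 0 0"

```text
time_s: 27.4
eef_pos: [0.5321, -0.2052, 0.1844]
eef_rot: [0.001, 0.997, 0.075, 0.001]
wrist_force: [-0.2, 0.3, -0.3]
opening: 0.999
grasp_force: 0.0
```

Run:
```python
from h import *
c=cam('side');K=pts(c)
m=(np.linalg.norm(K[...,:2]-[.5305,-.204],axis=-1)<.045)&(K[...,2]>.09)&(K[...,2]<.105)
q=K[m];w,V=np.linalg.eigh(np.cov(q[:,:2].T));print('key',q.mean(0),np.degrees(np.arctan2(V[1,1],V[0,1])),len(q))
p=blob(c,(0,120,60),(8,255,255),[.5305,-.204],.045,.105,.05);print('red',p[p[:,2]>.065].mean(0),p[p[:,2]<.06].mean(0))
print('orange',rim(K,[.4968,-.0175],.2,.22))
a=c['img'][120:345,150:450][...,::-1];cv2.imwrite('pics/s7.png',cv2.resize(a,(800,600)))
print(ctrl.get_obs()['time_s'],ctrl.get_obs()['opening'])
```

```text
key [ 0.53084921 -0.20620424  0.09739855] -169.9457568909476 264
red [ 0.5547954  -0.20410424  0.08757261] [ 0.56629219 -0.19756719  0.05288183]
orange [ 4.959e-01 -1.860e-02  3.280e-02  4.973e-01 -1.850e-02  2.070e-01
  2.470e+02]
27.45 0.998113225541322
```

View pics/s7.png

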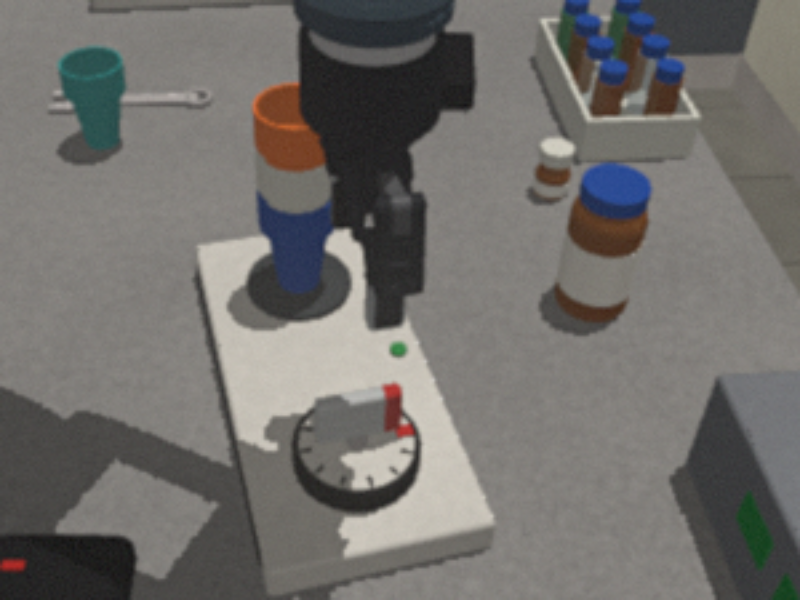

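The key's red end at (392,408) points to the red mark at (405,431). The key line is at 10.05° against the station's 10.07°. The stack stands upright on the plate, and the gripper is clear.

```bash
python3 -c "
from bench import ctrl
print(ctrl.hand_in())"
```

```text
the job is handed in; nothing more can be done
None
```

The blue, white and orange cups are nested fully down on the warming plate, the timer key is wound to its stop at the red mark, and the job was handed in at about 27.5 s of the 72 s allowed.

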